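Return the hollow punches to their block in order of size

ROBOT

A 7-joint arm with a two-finger parallel gripper is mounted at the origin on the work surface; the furniture and walls round the work are solid. World frame = base frame: x ahead of the robot, y to its left, z up, the work surface at z = 0. Lengths are in mm, angles in rad, forces in N, time in s.
With the tool pointing down it reaches from about 400 to 875 mm from the base axis. Payload 4.4 kg.
Tool frame: the origin (TCP) lies midway between the tips of the shut fingers; the grasp point (between the pads) lies ctrl.grip_depth behind it (ctrl.grip_depth is the distance from the TCP to the grasp point, in mm); z points along the fingers, y is the line along which they close (so a half turn about z gives the same grasp; the last joint's range is limited). The gripper opens to 85 mm and grips with 20 to 120 N. Pads are 22 mm wide; open, the fingers measure 114 mm over their backs; the gripper's body (76 mm by 85 mm) begins 54 mm behind the grasp point. The pads swing forward as they close: fully open they stand 13 mm farther back than shut.
Start: joints at [1.174, 0.628, 0.038, 1.517, -0.027, 0.996, -0.02], TCP at [211.148, -614.764, 231.313] pointing down, gripper open.
Joint ranges: [-3.06, 3.06], [-0.37, 2.12], [-1.25, 1.32], [0.18, 2.47], [-1.1, 4.24], [0.23, 1.98], [-2.94, 2.94]. Speed limits (rad/s): [2.57, 2.57, 3.14, 3.14, 3.14, 3.14, 3.14].

INTERFACE

Orientations are given as [roll, pitch, yaw] about the fixed x, y, z axes, in that order (R = Rz(yaw) Ry(pitch) Rx(roll)).
In Python, from cell import ctrl gives the robot as it stands.
- The arm moves only by the tool carry_out, never from a script. Its argument "deltas" is one flat list of numbers, 7 for each row, row after row: the turn, a rotation vector about the tool's x, y, z in degrees, then the shift along the tool's x, y, z in m, then the closure, from -1 (fully open) to 1 (shut). In form: [wx, wy, wz, dx, dy, dz, claw, wx, wy, wz, dx, dy, dz, claw, ...]. A call has 1 to 12 rows; each row shifts and turns the commanded pose from where the row before left it, along the tool's axes as they then stand; what a row does not reach is not made up. A row lasts 1/8 s, in which the tool goes at most 62.5 mm and 10.7 degrees, less where a joint would pass 70% of its speed; a pose out of reach is approached as far as the arm can. A call with a gripper value outside its range is refused whole. The fingers move at their own pace and stop on an object; the grip force is fixed at half the most. Time passes only in rows, so rows that do not move let the fingers close. It gives the time, the measured TCP pose, the force, the opening and the grip force at its end, in the units of the state.
- ctrl.read_state(): the state, without advancing time (a new reading comes with each control period).
- ctrl.get_image(name): name is "scene" or "top" or "wrist"; returns the picture (480x640x3 uint8, red, green, blue); there is no depth.
- ctrl.calibration(name): a dict with "mtx" (3x3 intrinsics, pixels), "R" (3x3) and "t" (3): a world point X has camera coordinates R X + t. Camera axes: x right, y down, z forward; pixel columns grow to the right and rows downward; lengths in mm; the calibration is good to about 2 mm. A picture is of the moment at which its call begins: read the wrist's pose just before it. calibration takes no time and is no camera call; for the wrist camera it gives the pose at the moment of the call.
- ctrl.finish_job(): hands the job in; it is judged then, once.
The state is a dict: "clock": time; "qpos": joint angles; "qd": joint speeds; "tau": joint torques, N m; "eef_pos": TCP position; "tool_rot": TCP orientation; "force": force on the tool from outside, world axes, zero at the start; "torque": the same for the moment, N m; "width": finger opening in mm; "gripper_force": force on a finger pad.
Only numpy, scipy, OpenCV 4.12 (cv2) and the standard library are available. Lean on these libraries where they do the work, as an engineer would, in place of code of your own. Each camera call takes 0.05 s, during which the arm holds its last target. There are 200 camera calls.

TASK

The leather punching is done: put the four hollow punches from the white board back into the punch block, cutting end down, each in the flared sleeve bored for its size, so that they stand in order of size along the block. Each must stand upright and fully home on the bottom of its sleeve; do not knock over or push away the hammer and the glue tin.

Things in the scene. Friction and masses are not known exactly. Their poses are not given: they have to be found in the camera images.
- punch_small: loose steel hollow punch, cutting end 14 mm across (thinnest of four), standing on that end on the white board. 88 mm tall: 14 mm cylinder to 26 mm above the foot, tapering to a round 13 mm shank from 42 mm up to the flat head. Origin: centre of the foot (cutting end), z up to the head. Grasp the shank from above, 66 mm over the foot. About 156 g.
- punch_medium: loose steel hollow punch, cutting end 20 mm across (second smallest of four), standing on that end on the white board. 88 mm tall: 20 mm cylinder to 26 mm above the foot, tapering to a round 13 mm shank from 42 mm up to the flat head. Origin: centre of the foot (cutting end), z up to the head. Grasp the shank from above, 66 mm over the foot. About 180 g.
- punch_large: loose steel hollow punch, cutting end 26 mm across (second largest of four), standing on that end on the white board. 88 mm tall: 26 mm cylinder to 26 mm above the foot, tapering to a round 13 mm shank from 42 mm up to the flat head. Origin: centre of the foot (cutting end), z up to the head. Grasp the shank from above, 66 mm over the foot. About 204 g.
- punch_largest: loose steel hollow punch, cutting end 32 mm across (widest of four), standing on that end on the white board. 88 mm tall: 32 mm cylinder to 26 mm above the foot, tapering to a round 13 mm shank from 42 mm up to the flat head. Origin: centre of the foot (cutting end), z up to the head. Grasp the shank from above, 66 mm over the foot. About 228 g.
- sleeve_small: fixed flared steel sleeve for the 14 mm punch: bore 18 mm, mouth 30 mm over the top 8 mm. Origin: centre of its underside, 2 mm above the bench; z up; floor of the bore 4 mm and rim 42 mm above the origin. The four sleeves stand in a row by size, 54 mm apart, in a wooden block 70 x 244 x 30 mm that may lie at any angle.
- sleeve_medium: fixed flared steel sleeve for the 20 mm punch: bore 24 mm, mouth 36 mm over the top 8 mm. Origin: centre of its underside, 2 mm above the bench; z up; floor of the bore 4 mm and rim 42 mm above the origin. The four sleeves stand in a row by size, 54 mm apart, in a wooden block 70 x 244 x 30 mm that may lie at any angle.
- sleeve_large: fixed flared steel sleeve for the 26 mm punch: bore 30 mm, mouth 42 mm over the top 8 mm. Origin: centre of its underside, 2 mm above the bench; z up; floor of the bore 4 mm and rim 42 mm above the origin. The four sleeves stand in a row by size, 54 mm apart, in a wooden block 70 x 244 x 30 mm that may lie at any angle.
- sleeve_largest: fixed flared steel sleeve for the 32 mm punch: bore 36 mm, mouth 48 mm over the top 8 mm. Origin: centre of its underside, 2 mm above the bench; z up; floor of the bore 4 mm and rim 42 mm above the origin. The four sleeves stand in a row by size, 54 mm apart, in a wooden block 70 x 244 x 30 mm that may lie at any angle.
- hammer: bystander, loose: cobbler's hammer with wooden handle lying flat on the bench left of the punch block, 112 x 233 x 30 mm; origin at the centre of its underside
- glue_tin: bystander, loose: open round tin 75 mm across and 72 mm high, standing on the bench near the grey drawers; origin at the centre of its underside
Things that resemble listed ones, but are neither listed nor needed, are in the scene too. Leave any purple look-alike of the punch_largest alone.

How it is judged:
By the outcome, as a careful person would: the job done as asked, in the order asked, and still so for the second after the job is handed in, with the robot touching nothing.
It also fails if it takes over 106 s, if anything falls off the work surface, if the arm or the gripper's body presses on something with over 40 N, if the wrist force passes 120 N, or if a joint passes its speed limit or range.

## Working session

There is one attempt and no reset: what is moved stays moved. The work goes in short steps, Python scripts to look and compute and a tool call to move; the robot and the scene stay as the last step left them, time stands still between calls to the robot, and variables do not carry over. Pictures are saved under pics/ and viewed, at most 14 in all, crops included, and the job is handed in when it is done.

Besides the shell and the picture viewer there is one more tool, called after "Call:" in YAML: its name, and indented under it one key for each argument. carry_out: Moves the arm, as the interface text tells. Its arguments: {"type":"object","properties":{"deltas":{"type":"array"}},"required":["deltas"]}

```bash
mkdir -p pics; ls; python3 - <<'E'
from cell import ctrl
import cv2
for n in("scene","top"):
    cv2.imwrite(f"pics/{n}0.png",ctrl.get_image(n)[:,:,::-1])
    c=ctrl.calibration(n);print(n,c)
s=ctrl.read_state();print(s, ctrl.grip_depth)
E
```

```text
pics
scene {'mtx': array([[491.74319644,   0.        , 321.75567714],
       [  0.        , 491.74319644, 241.23626477],
       [  0.        ,   0.        ,   1.        ]]), 'R': array([[ 0.76058779, -0.64893091, -0.01987172],
       [-0.432841  , -0.48402853, -0.76050316],
       [ 0.48389553,  0.58703071, -0.64903009]]), 't': array([-385.97636459,  233.86475151,  783.99577041])}
top {'mtx': array([[489.51567627,   0.        , 314.53761034],
       [  0.        , 489.51567627, 238.55271373],
       [  0.        ,   0.        ,   1.        ]]), 'R': array([[ 0.0202604 , -0.99976254, -0.00802312],
       [-0.99523594, -0.01940191, -0.09554578],
       [ 0.09536743,  0.00992069, -0.9953927 ]]), 't': array([-37.08891933, 500.73100613, 923.75547935])}
{'clock': 0.1, 'qpos': array([ 1.17420687,  0.62926866,  0.03843158,  1.51825604, -0.02701806,
        0.99630839, -0.01999214]), 'qd': array([ 0.00019881, -0.00014027,  0.00063243, -0.00106473, -0.00107742,
       -0.00155079,  0.00089373]), 'tau': array([ 3.00515523e-03, -5.64536047e+01,  1.23052619e+00, -1.93972600e+01,
        1.13150803e-02,  5.41997695e-03,  1.65688937e-05]), 'eef_pos': array([ 210.973325  , -614.21857624,  230.4748941 ]), 'tool_rot': array([-3.13986943e+00, -4.87362512e-06,  3.30798411e-01]), 'force': array([ 0.59447276,  0.30768115, -0.59715122]), 'torque': array([-0.02080217, -0.00643328, -0.01277702]), 'gripper_force': 0.0, 'width': 85.11378026149396} 18.700000000000003
```

View pics/scene0.png

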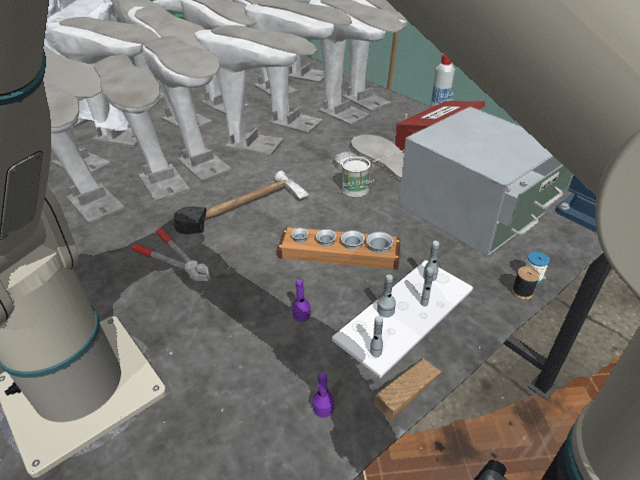

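View pics/top0.png

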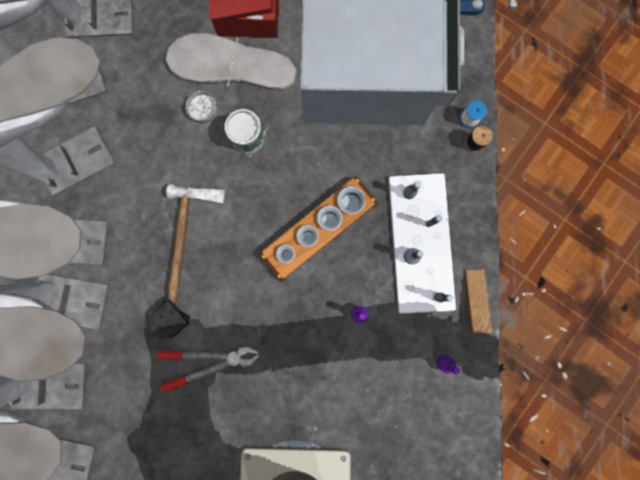

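The scene view shows four steel punches on the white board at (376,337), (387,297), (427,290) and (432,260). In the top view they are at about (440,296), (413,256), (432,220) and (412,190). Two purple look-alikes stand at (301,300) and (322,397), and I'll leave those alone. The block runs from the small sleeve at top (285,254) to the largest at (351,201). One close crop next, to tell the sizes apart.

```bash
cat > h.py <<'E'
import numpy as np, cv2
from cell import ctrl
from scipy.spatial.transform import Rotation as Ro
def ray(c,uv):
    R,t=np.array(c["R"]),np.array(c["t"]); d=R.T@np.linalg.inv(c["mtx"])@np.array([uv[0],uv[1],1.]); return -R.T@t,d/np.linalg.norm(d)
def onz(c,uv,z):
    o,d=ray(c,uv); return o+d*(z-o[2])/d[2]
def tri(c1,u1,c2,u2):
    o1,d1=ray(c1,u1);o2,d2=ray(c2,u2)
    s=np.linalg.lstsq(np.c_[d1,-d2],o2-o1,rcond=None)[0]; a=o1+s[0]*d1;b=o2+s[1]*d2
    return (a+b)/2,np.linalg.norm(a-b)
def proj(c,X): 
    p=c["mtx"]@(c["R"]@np.array(X,float)+c["t"]); return p[:2]/p[2]
E
python3 - <<'E'
from h import *
s=cv2.imread("pics/scene0.png");t=cv2.imread("pics/top0.png")
a=cv2.resize(s[230:380,330:480],None,fx=4,fy=4,interpolation=cv2.INTER_CUBIC)[:600]
b=cv2.resize(t[165:320,385:460],None,fx=2.66,fy=3.87)
b=cv2.resize(b,(200,600))if 0 else cv2.resize(t[170:320,390:440+0],(200,600))
cv2.imwrite("pics/crop1.png",np.hstack([a,b]))
ct,cs=ctrl.calibration("top"),ctrl.calibration("scene")
for u,v in [((412,190),(434,240)),((432,220),(427,273)),((413,256),(389,276)),((440,296),(378,318))]:
    print(onz(ct,u,45).round(),tri(ct,u,cs,v))
# sleeves, rim z=44
for u,v in [((285,254),(300,233)),((307,237),(326,236)),((329,219),(352,238.5)),((351,201),(379,241))]:
    print(onz(ct,u,44).round(1),onz(cs,v,44).round(1),tri(ct,u,cs,v))
E
```

```text
[ 596. -211.   45.] (array([ 589.76109958, -205.40474272,  103.67757878]), np.float64(14.670282616746945))
[ 539. -249.   45.] (array([ 536.19866206, -242.67708264,   84.09702779]), np.float64(6.956982136138926))
[ 470. -213.   45.] (array([ 472.04103716, -208.67075833,   93.35619357]), np.float64(13.613242665363245))
[ 396. -264.   45.] (array([ 400.30311064, -257.18799133,   84.15065932]), np.float64(9.221576106144052))
[469.   27.9  44. ] [472.6  26.   44. ] (array([470.64607023,  26.66643453,  44.46368553]), np.float64(4.047391670279155))
[502.1 -13.   44. ] [505.8 -16.5  44. ] (array([504.20141097, -14.48274009,  43.31081234]), np.float64(5.037349779230909))
[537.3 -54.1  44. ] [539.4 -57.1  44. ] (array([538.85626812, -55.16651304,  42.84101816]), np.float64(3.4933327585136853))
[572.7 -95.4  44. ] [574.  -98.3  44. ] (array([574.11574765, -96.40655049,  42.44226503]), np.float64(2.824431753557054))
```

View pics/crop1.png

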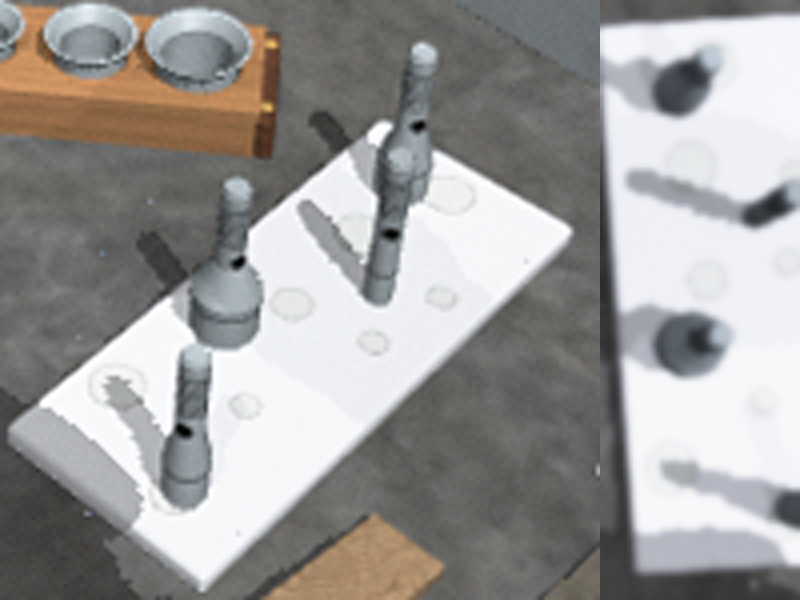

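By foot width, using top pixels:
- **Small:** (432,220)
- **Medium:** (440,296)
- **Large:** (412,190)
- **Largest:** (413,256)

The purple ones at top (360,314) and (447,364) are look-alikes, and the choice is clear without them. A yaw of -20° clears the neighbours at both the board and the block. Next is a wrist look above the board.

```bash
cat >> h.py <<'E'
def tool():
    s=ctrl.read_state(); return s["eef_pos"],Ro.from_euler("xyz",s["tool_rot"]),s
def plan(target,yaw=-20):
    p,R,s=tool(); G=Ro.from_euler("xyz",[180,0,yaw],degrees=True)
    rv=(R.inv()*G).as_rotvec(degrees=True); d=G.inv().apply(np.array(target)-p)/1000
    print("turn",rv.round(2),"shift m",d.round(4),"rows",np.linalg.norm(d)/.0625,"at",p.round(1),"w",round(s["width"],1),"t",round(s["clock"],2))
E
python3 - <<'E'
from h import *
p,R,s=tool(); c=ctrl.calibration("wrist")
print("cam in tool",R.inv().apply(-c["R"].T@c["t"]-p).round(1)); print(R.inv().as_matrix()@c["R"].T.round(2)); print(c["mtx"])
ct,cs=ctrl.calibration("top"),ctrl.calibration("scene")
for n,u,v in [("L",(417,184),(436,242.5)),("S",(439,216),(430,269.5)),("XL",(420,253.7),(389.5,277)),("M",(447,296.5),(378.7,318.7))]:
    print(n,*tri(ct,u,cs,v))
plan([480,-235,300])
E
```

```text
cam in tool [  73.6   -0.3 -140.9]
[[ 3.55015339e-03 -9.61348869e-01 -2.84598019e-01]
 [ 1.00567609e+00 -2.87332219e-03 -9.20734052e-04]
 [-1.73298994e-03 -2.90000164e-01  9.60001625e-01]]
[[331.32899298   0.         319.72674566]
 [  0.         331.32899298 239.10872712]
 [  0.           0.           1.        ]]
L [ 597.74014316 -211.41357507   98.39741281] 3.534464468302974
S [ 539.12383508 -249.70954205   96.5072304 ] 0.50711102550994
XL [ 472.06812706 -216.63811688   97.83246997] 3.0034925459765094
M [ 397.38512888 -265.38198234   92.47841781] 2.8467609766719617
turn [-9.000e-02  3.000e-02  3.895e+01] shift m [ 0.1231 -0.4484 -0.0695] rows 7.52197115917069 at [ 211.  -614.2  230.5] w 85.1 t 0.1
```

Call:
carry_out:
  deltas: [0,0,9.75,0,0,-0.035,-1,0,0,9.75,0,0,-0.035,-1,0,0,9.75,0,0,0,-1,0,0,9.75,0,0,0,-1,0,0,0,0.0154,-0.056,0,-1,0,0,0,0.0154,-0.056,0,-1,0,0,0,0.0154,-0.056,0,-1,0,0,0,0.0154,-0.056,0,-1,0,0,0,0.0154,-0.056,0,-1,0,0,0,0.0154,-0.056,0,-1,0,0,0,0.0154,-0.056,0,-1,0,0,0,0.0154,-0.056,0,-1]

```text
clock: 1.6
eef_pos: [481.2, -234.4, 301.1]
tool_rot: [-3.142, 0.0, -0.35]
force: [-0.0, -0.9, -0.3]
width: 85.6
gripper_force: 0.0
```

Call:
carry_out:
  deltas: [0,0,0,0,0,0,-1,0,0,0,0,0,0,-1]

```text
clock: 1.85
eef_pos: [479.9, -236.5, 301.0]
tool_rot: [3.141, 0.001, -0.35]
force: [-1.2, -1.3, 0.4]
width: 85.3
gripper_force: 0.0
```

```bash
python3 - <<'E'
from h import *
c=ctrl.calibration("wrist");im=ctrl.get_image("wrist")
cv2.imwrite("pics/w1.png",im[:,:,::-1]); np.savez("w1.npz",**c)
for n,X in dict(L=[598,-211,98],S=[539,-250,97],XL=[472,-217,98],M=[397,-265,97],s=[470,27,44],xl=[574,-96,44]).items(): print(n,proj(c,X).round())
plan([480,-135,300])
E
```

```text
L [253. 108.]
S [312. 153.]
XL [305. 225.]
M [369. 271.]
s [132. 278.]
xl [180. 169.]
turn [ 0.06  0.04 -0.15] shift m [-0.0345 -0.0964  0.0011] rows 1.638464127502077 at [ 479.5 -237.4  301.1] w 85.2 t 1.9
```

View pics/w1.png

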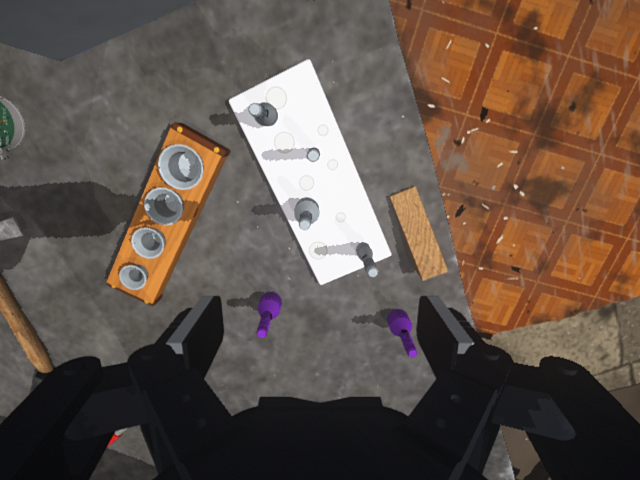

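Wrist view 1 shows the heads at L (255,109), S (313,155), XL (305,222) and M (372,270). The sleeves run from small (132,276) through (148,241) and (164,204) to largest (180,166). These agree with my projections. Second wrist station next.

Call:
carry_out:
  deltas: [0,0,0,-0.02,-0.048,0.025,-1,0,0,0,-0.02,-0.048,0.025,-1,0,0,0,0,0,0,-1,0,0,0,0,0,0,-1]

```text
clock: 2.4
eef_pos: [475.5, -134.2, 251.6]
tool_rot: [3.141, -0.001, -0.352]
force: [0.6, -0.3, -0.5]
width: 85.3
gripper_force: 0.0
```

```bash
python3 - <<'E'
from h import *
c2=ctrl.calibration("wrist");i2=ctrl.get_image("wrist")[:,:,::-1].copy()
cv2.imwrite("pics/w2.png",i2); np.savez("w2.npz",**c2)
c1=dict(np.load("w1.npz"));i1=cv2.imread("pics/w1.png")
P=dict(S=(313,155),M=(372,270),L=(255,109),XL=(305,222),s=(132,276),m=(148,241),l=(164,204),xl=(180,166))
rows=[]
for k,(n,u) in enumerate(P.items()):
    z=98 if k<4 else 44
    v=proj(c2,onz(c1,u,z)); cs=[]
    for im,q in((i1,u),(i2,v)):
        x,y=int(round(q[0]))-20,int(round(q[1]))-20; cs.append(cv2.resize(im[y:y+40,x:x+40],(200,200),interpolation=cv2.INTER_CUBIC))
        print(n,x,y,end=" ; ")
    rows.append(np.vstack(cs))
print()
cv2.imwrite("pics/mh.png",np.hstack(rows[:4]));cv2.imwrite("pics/ms.png",np.hstack(rows[4:]))
E
```

```text
S 293 135 ; S 405 89 ; M 352 250 ; M 463 231 ; L 235 89 ; L 340 31 ; XL 285 202 ; XL 388 173 ; s 112 256 ; s 167 242 ; m 128 221 ; m 188 200 ; l 144 184 ; l 209 156 ; xl 160 146 ; xl 230 110 ;
```

View pics/mh.png

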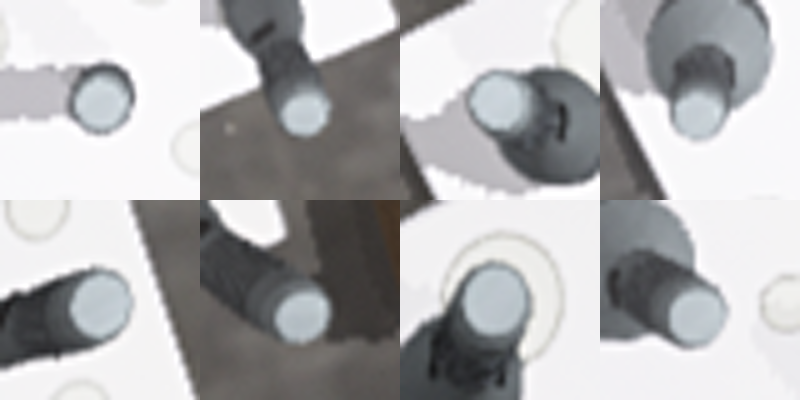

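View pics/ms.png

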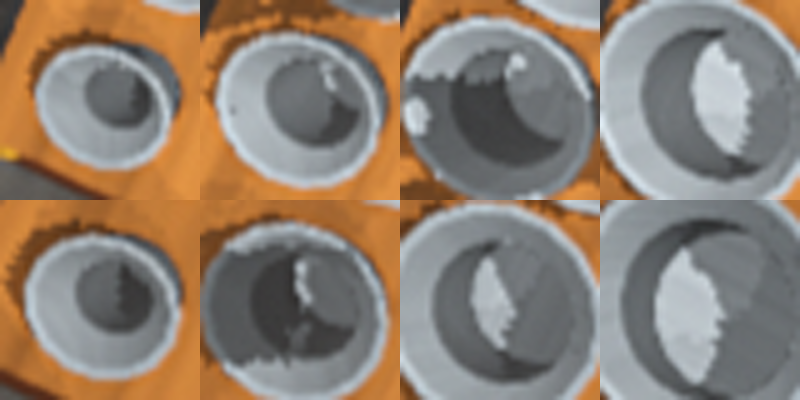

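Crop 1 shows the light head discs clearly in both wrist views. Crop 2 shows the sleeve rims as bright rings around (100,108) in each tile, though the largest sleeve is cut off. I'll fit the rings by contour and triangulate everything.

```bash
python3 - <<'E'
from h import *
c=[dict(np.load(f"w{i}.npz")) for i in(1,2)]; im=[cv2.imread(f"pics/w{i}.png") for i in(1,2)]
f=lambda o,t:(o[0]+(t[0]+.5)/5-.5,o[1]+(t[1]+.5)/5-.5)
H=dict(S=((293,135),(101,101),(405,89),(101,104)),M=((352,250),(106,112),(463,231),(103,115)),L=((235,89),(100,102),(340,31),(96,100)),XL=((285,202),(99,113),(388,173),(97,118)))
for n,(a,b,d,e) in H.items():
    X,g=tri(c[0],f(a,b),c[1],f(d,e)); print(n,X.round(1),"gap",g.round(1), "top px",proj(ctrl.calibration("top"),X).round(1))
W=dict(s=((132,276),(187,262),14),m=((148,241),(208,220),17),l=((164,204),(229,176),20),xl=((180,166),(250,130),23))
vis=[]
Q=[]
for n,(a,b,r) in W.items():
    ce=[]
    for i,q in enumerate((a,b)):
        h=cv2.cvtColor(im[i],cv2.COLOR_BGR2HSV); m=((h[...,1]<70)&(h[...,2]>165)).astype(np.uint8)*255
        k=np.zeros_like(m); rr=int((r+(1 if i==0 else 4))*1.05); cv2.circle(k,q,rr,255,-1); m&=k
        pts=cv2.findNonZero(m); hull=cv2.convexHull(pts); el=cv2.fitEllipse(hull); ce.append(el[0])
        v=im[i].copy(); cv2.ellipse(v,el,(0,0,255),1); vis.append(cv2.resize(v[q[1]-30:q[1]+30,q[0]-30:q[0]+30],(200,200)))
    X,g=tri(c[0],ce[0],c[1],ce[1]); Q.append(X)
    print(n,X.round(1),"gap",g.round(1),el[1],"at z44",[onz(c[i],ce[i],44).round(1)[:2] for i in(0,1)])
Q=np.array(Q);print(np.linalg.norm(np.diff(Q,axis=0),axis=1).round(1))
cv2.imwrite("pics/el.png",np.vstack([np.hstack(vis[0::2]),np.hstack(vis[1::2])]))
E
```

```text
S [ 537.1 -249.7   97. ] gap 0.3 top px [439.  217.2]
M [ 394.7 -268.5   97. ] gap 0.2 top px [450.  297.5]
L [ 597.2 -211.7   97.6] gap 0.4 top px [417.8 183.7]
XL [ 472.2 -216.    96.4] gap 0.7 top px [420.1 253.1]
s [470.8  27.2  42.3] gap 0.0 (27.386474609375, 31.05747413635254) at z44 [array([471.1,  26. ]), array([471.1,  26.3])]
m [506.1 -14.9  43.9] gap 0.2 (34.53202438354492, 37.71139144897461) at z44 [array([506.2, -14.9]), array([506. , -14.9])]
l [542.9 -58.8  46.9] gap 0.6 (44.47650146484375, 49.68560028076172) at z44 [array([543.2, -57.3]), array([542.6, -58. ])]
xl [576.4 -96.5  43. ] gap 0.3 (51.42255783081055, 54.75669479370117) at z44 [array([576.2, -96.9]), array([576.4, -96.7])]
[55.  57.4 50.5]
```

View pics/el.png

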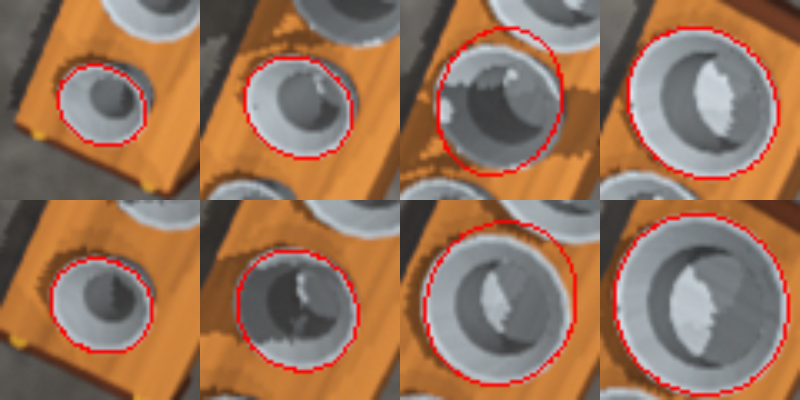

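The small, medium and largest rims fit well, and small to largest measures 161.9 mm against an expected 162. The large fit was contaminated, so I'll interpolate it: s (471.0, 26.2), m (506.1, -14.8), l (541.2, -55.8), xl (576.3, -96.8). Heads are at z≈97, so the feet stand at 9, and rims are at about 43–44, as the text says.

```bash
python3 - <<'E'
from h import *
plan([537.1,-249.7,140])
E
```

```text
turn [ 0.05 -0.08 -0.24] shift m [0.097  0.0872 0.1118] rows 2.748761246527922 at [ 475.8 -134.6  251.8] w 85.5 t 2.45
```

Call:
carry_out:
  deltas: [0,0,-0.2,0.0323,0.0291,0,-1,0,0,0,0.0323,0.0291,0.037,-1,0,0,0,0.0324,0.029,0.037,-1,0,0,0,0,0,0.0378,-1,0,0,0,0,0,0,-1,0,0,0,0,0,0,-1]

```text
clock: 3.2
eef_pos: [537.9, -248.4, 141.0]
tool_rot: [3.141, -0.002, -0.348]
force: [0.2, 0.2, 0.3]
width: 85.1
gripper_force: 0.0
```

```bash
python3 - <<'E'
from h import *
plan([537.1,-249.7,56.5])
c=ctrl.calibration("wrist");im=ctrl.get_image("wrist")[:,:,::-1]
cv2.imwrite("pics/w3.png",im);print(proj(c,[537.1,-249.7,97]),proj(c,[537.1,-249.7,9]))
E
```

```text
turn [ 0.02 -0.13  0.09] shift m [-0.0003  0.0015  0.0845] rows 1.3523500129055774 at [ 537.9 -248.4  141. ] w 85.1 t 3.2
[323.0491964  268.07440165] [321.98151049 229.96975513]
```

View pics/w3.png

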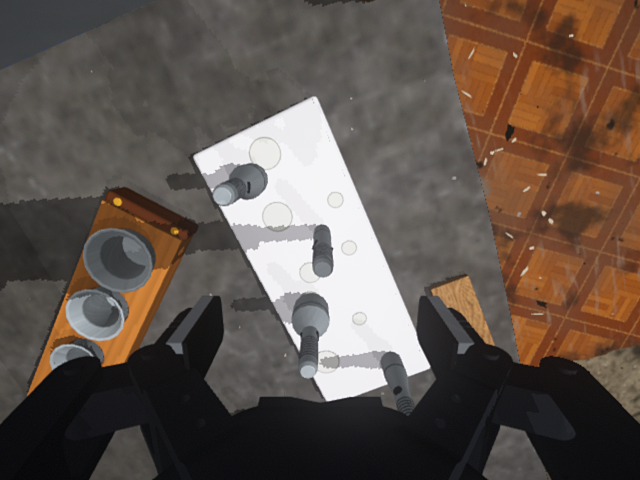

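The small punch's head is at (323,268), exactly as predicted and between the fingers. Descend and grip.

Call:
carry_out:
  deltas: [0,-0.1,0,-0.0003,0.0015,0.03,-1,0,0,0,0,0,0.03,-1,0,0,0,0,0,0.0245,-1,0,0,0,0,0,0,-1,0,0,0,0,0,0,1,0,0,0,0,0,0,1,0,0,0,0,0,0,1,0,0,0,0,0,0,1,0,0,0,0,0,0,1,0,0,0,0,0,0,1]

```text
clock: 4.5
eef_pos: [536.6, -248.9, 55.6]
tool_rot: [3.141, 0.001, -0.347]
force: [0.4, 0.4, 5.3]
width: 11.8
gripper_force: 58.4
```

```bash
python3 - <<'E'
from h import *
s=ctrl.read_state();print(s["width"],s["gripper_force"],s["force"])
plan([537,-249.7,145])
E
```

```text
11.839454800835139 58.4403238305822 [0.40761532 0.41254005 5.27956399]
turn [0.01 0.06 0.14] shift m [ 0.0006  0.0006 -0.0894] rows 1.4305090998660275 at [ 536.6 -248.9   55.6] w 11.8 t 4.5
```

Gripped: width 11.8, force 58 N. Lift and carry to above the small sleeve.

Call:
carry_out:
  deltas: [0,0,0,0,0,-0.045,1,0,0,0,0,0,-0.045,1,0,0,0,-0.026,-0.0394,0,1,0,0,0,-0.026,-0.0394,0,1,0,0,0,-0.026,-0.0394,0,1,0,0,0,-0.026,-0.0394,0,1,0,0,0,-0.026,-0.0394,0,1,0,0,0,-0.026,-0.0394,0,1,0,0,0,0,0,0,1,0,0,0,0,0,0,1,0,0,0,0,0,0,1]

```text
clock: 5.88
eef_pos: [470.3, 25.2, 145.2]
tool_rot: [3.141, 0.001, -0.349]
force: [-0.3, -0.1, -2.1]
width: 12.0
gripper_force: 58.9
```

```bash
python3 - <<'E'
from h import *
plan([471,26.2,100]); plan([471,26.2,53.3])
c=ctrl.calibration("wrist");im=ctrl.get_image("wrist")[:,:,::-1]
cv2.imwrite("pics/w4.png",im);p=tool()[0]
print("foot pred",proj(c,p-[0,0,47.3]).round(1),"rim pred",proj(c,[471,26.2,44]).round(1))
E
```

```text
turn [0.04 0.08 0.01] shift m [ 0.0003 -0.0012  0.0452] rows 0.7237214770399351 at [470.3  25.2 145.2] w 12.0 t 5.88
turn [0.04 0.08 0.01] shift m [ 0.0003 -0.0012  0.0919] rows 1.4707948434436553 at [470.3  25.2 145.2] w 12.0 t 5.88
foot pred [320.5 265.5] rim pred [318.8 239.3]
```

View pics/w4.png

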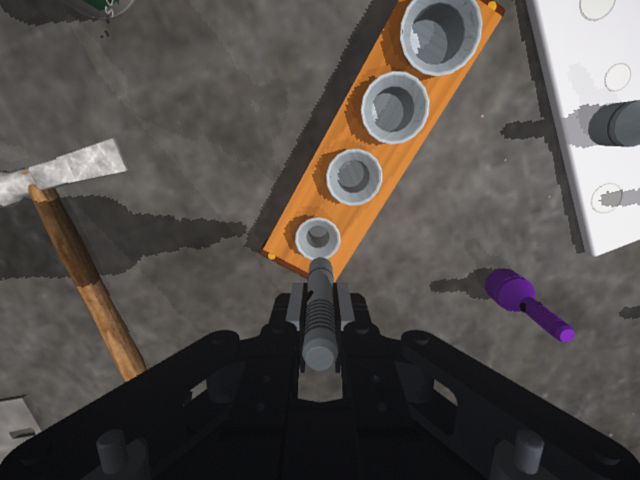

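The small sleeve's rim is at (318,238), as predicted. The punch hangs straight in the pads with its foot at about (320,262). Lower it in.

Call:
carry_out:
  deltas: [0,0,0,0.0003,-0.0012,0.03,1,0,0,0,0,0,0.015,1,0,0,0,0,0,0.01,1,0,0,0,0,0,0.01,1,0,0,0,0,0,0.01,1,0,0,0,0,0,0.01,1,0,0,0,0,0,0.004,1,0,0,0,0,0,0.002,1,0,0,0,0,0,0,1]

```text
clock: 7.05
eef_pos: [470.7, 27.8, 54.4]
tool_rot: [-3.142, 0.002, -0.346]
force: [-0.1, -0.8, -1.9]
width: 11.5
gripper_force: 58.9
```

Call:
carry_out:
  deltas: [0,0,0,0,0,0.0012,1,0,0,0,0,0,0,1,0,0,0,0,0,0,-1,0,0,0,0,0,0,-1,0,0,0,0,0,0,-1,0,0,0,0,0,0,-1]

```text
clock: 7.8
eef_pos: [470.7, 27.8, 53.2]
tool_rot: [-3.142, 0.002, -0.346]
force: [0.3, 0.2, 0.3]
width: 82.7
gripper_force: 0.0
```

Call:
carry_out:
  deltas: [0,0,0,0,0,-0.035,-1,0,0,0,0,0,-0.055,-1,0,0,0,0,0,-0.02,-1,0,0,0,0,0,0,-1]

```text
clock: 8.3
eef_pos: [471.9, 27.9, 164.6]
tool_rot: [-3.14, -0.002, -0.346]
force: [1.2, 0.5, -0.3]
width: 85.0
gripper_force: 0.0
```

```bash
python3 - <<'E'
from h import *
c=ctrl.calibration("wrist");im=ctrl.get_image("wrist")[:,:,::-1]
q=proj(c,[471,26.2,94]);print(q,proj(c,[471,26.2,60]))
x,y=[int(v)for v in q]
cv2.imwrite("pics/w5.png",cv2.resize(im[y-100:y+60,x-110:x+110],(660,480)))
plan([394.7,-268.5,162])
E
```

```text
[323.46242654 253.57276293] [323.04945103 239.16757303]
turn [-0.04  0.04  0.16] shift m [0.0297 0.3046 0.0014] rows 4.896464164302741 at [471.   27.9 163.4] w 85.2 t 8.35
```

View pics/w5.png

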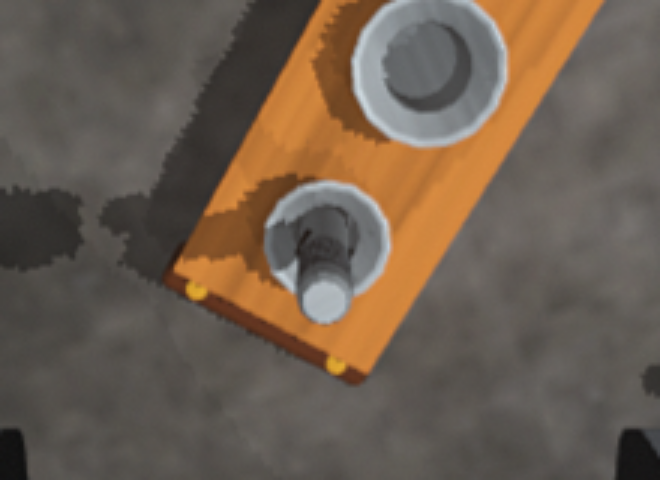

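The small punch's head is at (321.7,253), against a prediction of (323.5,253.6) for seated, so it's upright and home. On to the medium punch.

Call:
carry_out:
  deltas: [0,0,0.2,0.005,0.0508,0,-1,0,0,0,0.005,0.0508,0,-1,0,0,0,0.005,0.0508,0,-1,0,0,0,0.005,0.0508,0,-1,0,0,0,0.005,0.0508,0,-1,0,0,0,0.005,0.0506,0,-1,0,0,0,0,0,0,-1,0,0,0,0,0,0,-1]

```text
clock: 9.35
eef_pos: [394.1, -267.8, 161.9]
tool_rot: [-3.14, 0.004, -0.35]
force: [0.5, -0.2, 0.5]
width: 85.3
gripper_force: 0.0
```

```bash
cat >> h.py <<'E'
def head(X,z=97):
    "light bluish head disc nearest its predicted place"
    c=ctrl.calibration("wrist");im=ctrl.get_image("wrist")[:,:,::-1]
    q=proj(c,[X[0],X[1],z]); h=cv2.cvtColor(im,cv2.COLOR_BGR2HSV)
    m=((h[...,1]>20)&(h[...,1]<70)&(h[...,0]>90)&(h[...,0]<125)&(h[...,2]>160)).astype(np.uint8)
    k=np.zeros_like(m);cv2.circle(k,tuple(int(v) for v in q),22,1,-1);m&=k
    n,_,st,ce=cv2.connectedComponentsWithStats(m); i=1+st[1:,4].argmax() if n>1 else 0
    print("head px",ce[i].round(1),"area",st[i,4],"pred",q.round(1),"-> xy",onz(c,ce[i],z).round(1))
E
python3 - <<'E'
from h import *
head([394.7,-268.5]);plan([394.7,-268.5,56])
E
```

```text
head px [327.5 256.8] area 4 pred [321.3 254.2] -> xy [ 391.7 -271.7   97. ]
turn [-0.07  0.23  0.04] shift m [0.0006 0.0012 0.1061] rows 1.6973901731766752 at [ 394.5 -267.1  162.1] w 85.2 t 9.4
```

Call:
carry_out:
  deltas: [0,0.2,0,0.0005,0.001,0.04,-1,0,0,0,0,0,0.04,-1,0,0,0,0,0,0.026,-1,0,0,0,0,0,0,-1,0,0,0,0,0,0,1,0,0,0,0,0,0,1,0,0,0,0,0,0,1,0,0,0,0,0,0,1,0,0,0,0,0,0,1,0,0,0,0,0,0,1]

```text
clock: 10.65
eef_pos: [395.3, -270.1, 57.6]
tool_rot: [3.142, -0.003, -0.35]
force: [0.5, 0.9, 5.6]
width: 11.6
gripper_force: 58.5
```

```bash
python3 - <<'E'
from h import *
plan([506.1,-14.8,55])
E
```

```text
turn [ 0.   -0.16 -0.06] shift m [ 0.0169 -0.2778  0.0026] rows 4.452886866158675 at [ 395.3 -270.1   57.6] w 11.6 t 10.65
```

Call:
carry_out:
  deltas: [0,-0.15,0,0,0,-0.05,1,0,0,0,0,0,-0.055,1,0,0,0,0.0034,-0.0556,0,1,0,0,0,0.0034,-0.0556,0,1,0,0,0,0.0034,-0.0556,0,1,0,0,0,0.0034,-0.0556,0,1,0,0,0,0.0033,-0.0554,0,1,0,0,0,0,0,0,1,0,0,0,0,0,0,1]

```text
clock: 11.78
eef_pos: [505.2, -14.9, 161.6]
tool_rot: [3.14, 0.002, -0.349]
force: [-0.2, -1.0, -2.7]
width: 11.6
gripper_force: 59.1
```

```bash
python3 - <<'E'
from h import *
plan([506.1,-14.8,53.5])
E
```

```text
turn [ 0.06  0.12 -0.02] shift m [ 0.0008 -0.0004  0.1081] rows 1.729789826131808 at [505.2 -14.9 161.6] w 11.6 t 11.78
```

Call:
carry_out:
  deltas: [0,0.1,0,0.0008,-0.0004,0.04,1,0,0,0,0,0,0.02,1,0,0,0,0,0,0.012,1,0,0,0,0,0,0.01,1,0,0,0,0,0,0.01,1,0,0,0,0,0,0.008,1,0,0,0,0,0,0.004,1,0,0,0,0,0,0.001,1,0,0,0,0,0,0,1]

```text
clock: 12.9
eef_pos: [507.1, -14.5, 57.2]
tool_rot: [-3.141, -0.001, -0.35]
force: [0.2, -1.1, -2.5]
width: 11.7
gripper_force: 59.1
```

Call:
carry_out:
  deltas: [0,0,0,0,0,0.0015,1,0,0,0,0,0,0.001,1,0,0,0,0,0,0,1]

```text
clock: 13.28
eef_pos: [506.9, -14.6, 54.5]
tool_rot: [3.142, -0.001, -0.35]
force: [0.3, 0.3, -3.1]
width: 12.0
gripper_force: 59.1
```

Call:
carry_out:
  deltas: [0,0,0,0,0,0.001,1,0,0,0,0,0,0,1,0,0,0,0,0,0,-1,0,0,0,0,0,0,-1,0,0,0,0,0,0,-1,0,0,0,0,0,0,-1,0,0,0,0,0,-0.035,-1,0,0,0,0,0,-0.055,-1,0,0,0,0,0,-0.02,-1,0,0,0,0,0,0,-1]

```text
clock: 14.52
eef_pos: [507.9, -14.5, 165.0]
tool_rot: [-3.14, -0.004, -0.35]
force: [0.3, -0.1, -0.5]
width: 85.4
gripper_force: 0.0
```

```bash
python3 - <<'E'
from h import *
plan([597.2,-211.7,160])
E
```

```text
turn [-0.08 -0.25 -0.04] shift m [0.1513 0.1548 0.005 ] rows 3.4641102692961763 at [507.9 -14.5 165. ] w 85.4 t 14.53
```

```bash
python3 - <<'E'
from h import *
ct,cs=ctrl.calibration("top"),ctrl.calibration("scene")
print("front bottom",onz(ct,(303,122),0),onz(ct,(440,122),0),onz(cs,(490,252),0))
for z in(100,150,200): print(z,onz(ct,(440,90),z),onz(ct,(303,90),z))
E
```

```text
front bottom [741.008268   1.36285    0.      ] [ 745.87374182 -276.32893001    0.        ] [ 757.22199061 -239.64286056    0.        ]
100 [ 771.42841165 -251.78288216  100.        ] [767.17772883  -1.19772725 100.        ]
150 [ 750.64357233 -239.36981795  150.        ] [746.63801432  -3.23519689 150.        ]
200 [ 729.85873302 -226.95675374  200.        ] [726.09829981  -5.27266652 200.        ]
```

The drawer front is at x≈743, so the camera clears it by about 50 mm. Go to the large punch.

Call:
carry_out:
  deltas: [0,-0.2,0,0.0378,0.0387,0,-1,0,0,0,0.0378,0.0387,0,-1,0,0,0,0.0378,0.0387,0,-1,0,0,0,0.0379,0.0387,0.005,-1,0,0,0,0,0,0,-1,0,0,0,0,0,0,-1]

```text
clock: 15.28
eef_pos: [594.7, -211.0, 156.4]
tool_rot: [-3.141, 0.006, -0.35]
force: [-0.8, 0.6, 0.6]
width: 85.2
gripper_force: 0.0
```

```bash
python3 - <<'E'
from h import *
plan([597.2,-211.7,56])
E
```

```text
turn [-0.04  0.35 -0.06] shift m [ 2.600e-03 -1.000e-04  1.004e-01] rows 1.607191204598999 at [ 594.7 -211.   156.4] w 85.2 t 15.28
```

Call:
carry_out:
  deltas: [0,0.3,0,0.0024,0,0.04,-1,0,0,0,0,0,0.04,-1,0,0,0,0,0,0.02,-1,0,0,0,0,0,0,-1,0,0,0,0,0,0,1,0,0,0,0,0,0,1,0,0,0,0,0,0,1,0,0,0,0,0,0,1,0,0,0,0,0,0,1,0,0,0,0,0,0,1]

```text
clock: 16.52
eef_pos: [598.6, -212.7, 58.9]
tool_rot: [-3.141, -0.004, -0.35]
force: [-0.9, -0.2, 5.5]
width: 11.6
gripper_force: 58.7
```

```bash
python3 - <<'E'
from h import *
plan([541.2,-55.8,55])
E
```

```text
turn [-0.01 -0.2  -0.05] shift m [-0.1076 -0.1278  0.0039] rows 2.6735757138350373 at [ 598.6 -212.7   58.9] w 11.6 t 16.52
```

Call:
carry_out:
  deltas: [0,-0.2,0,0,0,-0.05,1,0,0,0,0,0,-0.05,1,0,0,0,-0.0269,-0.032,0,1,0,0,0,-0.0269,-0.032,0,1,0,0,0,-0.0269,-0.032,0,1,0,0,0,-0.0269,-0.032,0,1,0,0,0,0,0,0,1,0,0,0,0,0,0,1]

```text
clock: 17.52
eef_pos: [541.0, -56.1, 158.2]
tool_rot: [3.141, 0.001, -0.35]
force: [-1.0, -0.9, -2.1]
width: 11.8
gripper_force: 59.0
```

```bash
python3 - <<'E'
from h import *
plan([541.2,-55.8,54.5])
E
```

```text
turn [ 0.05  0.03 -0.04] shift m [ 1.000e-04 -4.000e-04  1.037e-01] rows 1.658752267584525 at [541.  -56.1 158.2] w 11.8 t 17.52
```

Call:
carry_out:
  deltas: [0,0,0,0,0,0.04,1,0,0,0,0,0,0.015,1,0,0,0,0,0,0.01,1,0,0,0,0,0,0.01,1,0,0,0,0,0,0.01,1,0,0,0,0,0,0.01,1,0,0,0,0,0,0.004,1,0,0,0,0,0,0.001,1,0,0,0,0,0,0,1]

```text
clock: 18.65
eef_pos: [540.9, -55.5, 58.5]
tool_rot: [-3.142, 0.001, -0.35]
force: [0.6, -0.2, -3.5]
width: 11.6
gripper_force: 58.9
```

Call:
carry_out:
  deltas: [0,0,0,0,0,0.0015,1,0,0,0,0,0,0.001,1,0,0,0,0,0,0,1]

```text
clock: 19.02
eef_pos: [540.8, -55.5, 55.8]
tool_rot: [-3.142, 0.001, -0.35]
force: [-0.6, -0.7, -2.0]
width: 11.8
gripper_force: 58.9
```

Call:
carry_out:
  deltas: [0,0,0,0,0,0.001,1,0,0,0,0,0,0,1,0,0,0,0,0,0,-1,0,0,0,0,0,0,-1,0,0,0,0,0,0,-1,0,0,0,0,0,0,-1,0,0,0,0,0,-0.035,-1,0,0,0,0,0,-0.055,-1,0,0,0,0,0,-0.015,-1,0,0,0,0,0,0,-1]

```text
clock: 20.27
eef_pos: [541.4, -55.5, 160.6]
tool_rot: [-3.141, -0.001, -0.35]
force: [0.7, 0.7, -0.2]
width: 85.2
gripper_force: 0.0
```

```bash
python3 - <<'E'
from h import *
plan([472.2,-216,160])
E
```

```text
turn [-0.04 -0.07 -0.04] shift m [-0.0101  0.1745  0.0006] rows 2.7972874728408206 at [541.4 -55.5 160.6] w 85.2 t 20.27
```

Call:
carry_out:
  deltas: [0,0,0,-0.0025,0.0437,0,-1,0,0,0,-0.0025,0.0436,0,-1,0,0,0,-0.0025,0.0436,0,-1,0,0,0,-0.0026,0.0436,0,-1,0,0,0,0,0,0,-1,0,0,0,0,0,0,-1]

```text
clock: 21.02
eef_pos: [470.9, -215.1, 158.5]
tool_rot: [-3.141, 0.004, -0.35]
force: [0.3, 1.0, -0.2]
width: 85.4
gripper_force: 0.0
```

```bash
python3 - <<'E'
from h import *
plan([472.2,-216,56.5])
E
```

```text
turn [-0.04  0.21 -0.05] shift m [0.0015 0.0004 0.102 ] rows 1.6316685459361668 at [ 470.9 -215.1  158.5] w 85.4 t 21.02
```

Call:
carry_out:
  deltas: [0,0.2,0,0.0015,0.0004,0.04,-1,0,0,0,0,0,0.04,-1,0,0,0,0,0,0.022,-1,0,0,0,0,0,0,-1,0,0,0,0,0,0,1,0,0,0,0,0,0,1,0,0,0,0,0,0,1,0,0,0,0,0,0,1,0,0,0,0,0,0,1,0,0,0,0,0,0,1]

```text
clock: 22.28
eef_pos: [473.4, -216.9, 58.5]
tool_rot: [-3.141, -0.004, -0.35]
force: [0.2, 0.5, 6.2]
width: 11.5
gripper_force: 58.4
```

```bash
python3 - <<'E'
from h import *
plan([576.3,-96.8,55])
E
```

```text
turn [-0.02 -0.2  -0.04] shift m [ 0.0557 -0.1481  0.0035] rows 2.531376203374492 at [ 473.4 -216.9   58.5] w 11.5 t 22.27
```

Call:
carry_out:
  deltas: [0,-0.2,0,0,0,-0.05,1,0,0,0,0,0,-0.05,1,0,0,0,0.0139,-0.037,0,1,0,0,0,0.0139,-0.037,0,1,0,0,0,0.0139,-0.037,0,1,0,0,0,0.014,-0.0371,0,1,0,0,0,0,0,0,1,0,0,0,0,0,0,1]

```text
clock: 23.28
eef_pos: [574.9, -97.2, 157.1]
tool_rot: [3.14, 0.003, -0.35]
force: [-0.1, -1.6, -3.6]
width: 11.7
gripper_force: 59.2
```

```bash
python3 - <<'E'
from h import *
plan([576.3,-96.8,54.5])
E
```

```text
turn [ 0.07  0.15 -0.05] shift m [ 0.0012 -0.0009  0.1026] rows 1.642105824493578 at [574.9 -97.2 157.1] w 11.7 t 23.27
```

Call:
carry_out:
  deltas: [0,0.15,0,0.0012,-0.0008,0.04,1,0,0,0,0,0,0.015,1,0,0,0,0,0,0.01,1,0,0,0,0,0,0.01,1,0,0,0,0,0,0.01,1,0,0,0,0,0,0.01,1,0,0,0,0,0,0.003,1,0,0,0,0,0,0.001,1,0,0,0,0,0,0,1]

```text
clock: 24.4
eef_pos: [577.7, -96.6, 59.0]
tool_rot: [-3.142, -0.002, -0.35]
force: [0.0, 0.0, -2.8]
width: 11.7
gripper_force: 59.2
```

Call:
carry_out:
  deltas: [0,0,0,-0.001,0,0.0015,1,0,0,0,0,0,0.0015,1,0,0,0,0,0,0,1]

```text
clock: 24.78
eef_pos: [576.4, -96.2, 55.7]
tool_rot: [3.142, -0.002, -0.35]
force: [-0.3, -0.4, -2.8]
width: 11.6
gripper_force: 59.2
```

Call:
carry_out:
  deltas: [0,0,0,0,0,0.001,1,0,0,0,0,0,0,1,0,0,0,0,0,0,-1,0,0,0,0,0,0,-1,0,0,0,0,0,0,-1,0,0,0,0,0,0,-1,0,0,0,0,0,-0.035,-1,0,0,0,0,0,-0.055,-1,0,0,0,-0.05,0,-0.02,-1,0,0,0,-0.05,0,-0.02,-1,0,0,0,0,0,0,-1,0,0,0,0,0,0,-1]

```text
clock: 26.28
eef_pos: [483.4, -61.9, 185.1]
tool_rot: [-3.141, -0.004, -0.35]
force: [0.7, -1.0, 0.4]
width: 85.5
gripper_force: 0.0
```

```bash
python3 - <<'E'
from h import *
c=ctrl.calibration("wrist");im=ctrl.get_image("wrist")[:,:,::-1].copy()
cs=ctrl.calibration("scene");sc=ctrl.get_image("scene")[:,:,::-1].copy()
for X in([471,26.2],[506.1,-14.8],[541.2,-55.8],[576.3,-96.8]):
    q=proj(c,[*X,94]);r=proj(cs,[*X,94]);print(q.round(1),r.round(1))
    cv2.drawMarker(im,tuple(int(round(v)) for v in q),(0,0,255),0,5,1);cv2.drawMarker(sc,tuple(int(round(v)) for v in r),(0,0,255),0,5,1)
a=cv2.resize(sc[150:300,140:440],(800,400),interpolation=cv2.INTER_CUBIC)
cv2.imwrite("pics/f1.png",im);cv2.imwrite("pics/f2.png",a)
E
```

```text
[218.4 296.1] [298.  213.7]
[249.1 237.5] [325.2 215.8]
[283.4 172. ] [352.7 218.1]
[322.   98.4] [380.7 220.3]
```

View pics/f1.png

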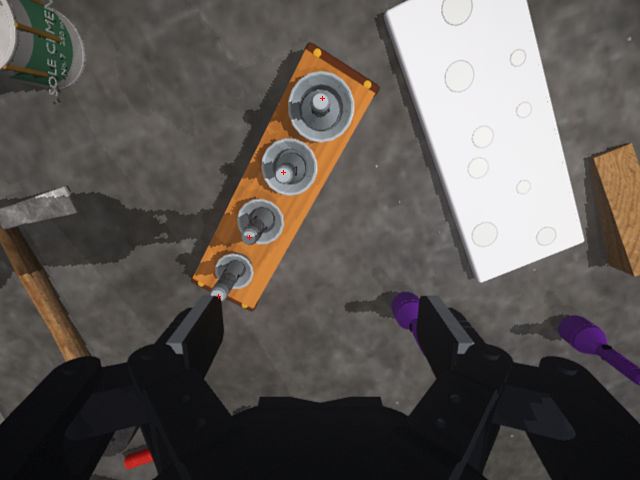

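View pics/f2.png

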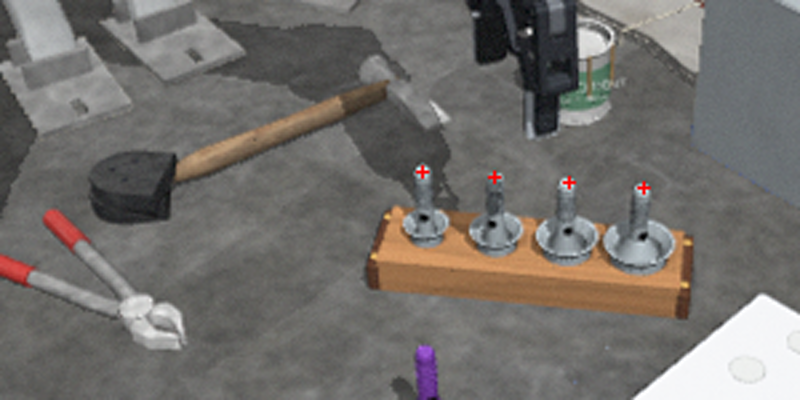

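Both final views show all four heads on their predicted seated positions at z = 94: wrist (218,296), (249,237), (283,172), (322,98). The hammer, glue tin and purple look-alikes haven't moved, and the arm touches nothing. Handing in.

```bash
python3 -c "
from cell import ctrl
print(ctrl.finish_job())"
```

```text
the job is handed in; nothing more can be done
None
```

All four punches stand upright in their own sleeves, in order of size along the block. The final wrist and scene views show each head where it should be when fully home, and I handed the job in at about 26 s of the allowed 106 s.

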